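Start the spice mill at the grocer's counter

TASK

Start the spice mill, the machine with the round drum: slide its child-lock tab all the way aside, then press the button it was covering right down and let it come up again. Leave the tab open, and keep off the coffee grinder, the machine with the square hopper.

Things in the scene. Friction and masses are not known exactly. Their poses are not given: they have to be found in the camera images.
- mill: Spice mill, fixed on the counter: low white housing, top deck 60 mm above the counter, x -75 to +190, y -85 to +85 mm. Carries a ROUND steel drum with a grey lid, 110 mm across, centre at x = +128, 123 mm high over the counter. Origin: at counter height, straight below the centre of its button; z up. Tab and button (see the joints) lie on the deck at x = 0.
- mill_tab (a joint): Mill's child-lock tab, m along the mill's +y: 0 over the button, 0.05 end stop. Starts at 0 to 0.006; 2 N friction; stays where left; clear of the button from 0.039. Grey plate 54 (x) by 44 mm (y), top 79 mm above the counter, bridging the button. Upright grip fin at its middle: 26 (x) by 14 (y) by 28 mm tall, top 107 mm above the counter, at x = 0, y = joint value in the mill's frame.
- mill_button (a joint): Mill's button, m straight down: 0 up, 0.008 fully down, sprung (1.2 N at first, about 4.5 N fully down), comes up when let go. Black round cap 34 mm across at x = y = 0 of the mill's frame, its top 73 mm above the counter when up. Out of reach under the tab until the tab is aside.
- grinder: Coffee grinder, a bystander to keep off: same housing, button, tab, origin and axes as the mill, but a SQUARE steel hopper with a grey lid, 104 x 104 mm, 123 mm high over the counter, in place of the round drum. Its tab may stand anywhere. The two machines swap places from start to start.

How it is judged:
On the way, in this order (a step that is already met when the one before it is completed fails the run):
1. the mill's child-lock tab is slid aside (at least 42 of its 50 mm) while the button is still up (value of joint mill_tab above 0.042 m and value of joint mill_button below 0.003 m), for 0.1 s.
2. the mill's button is pressed down (more than 5 of its 8 mm) with the tab aside (value of joint mill_button above 0.005 m and value of joint mill_tab above 0.039 m), for 0.05 s.
At the end, for the whole second after the job is handed in: The mill's tab stands aside (at least 39 of its 50 mm) and its button, after having been pressed, is up again (within 2 mm) (value of joint mill_tab above 0.039 m and value of joint mill_button below 0.002 m); the robot touches nothing.
It fails at once if the coffee grinder is touched (more than 2 N) (contact force between grinder and the fingers above 2 N or contact force between grinder and the arm above 2 N).
It also fails if it takes over 40 s, if anything falls off the work surface, if the arm or the gripper's body presses on something with over 40 N, if the wrist force passes 120 N, or if a joint passes its speed limit or range.

ROBOT

A 6-joint arm with a two-finger parallel gripper is mounted at the origin on the work surface. World frame = base frame: x ahead of the robot, y to its left, z up, the work surface at z = 0. Lengths are in m, angles in rad, forces in N, time in s.
With the tool pointing down it reaches from about 0.375 to 0.975 m from the base axis. Payload 3.8 kg.
Tool frame: the origin (TCP) lies on the mounting face of the last link; the fingertips stand 173 mm ahead of it and the grasp point (between the pads) lies 155 mm ahead of it; z points along the fingers, y is the direction in which the jaws open and shut (so a half turn about z gives the same grasp; the last joint's range is limited). The gripper opens to 85 mm and grips with 20 to 120 N. Pads are 22 mm wide; open, the fingers measure 114 mm over their backs; the gripper's body (76 mm by 85 mm) begins 54 mm behind the grasp point. The pads swing forward as they close: fully open they stand 13 mm farther back than shut.
Start: joints at [-1.264, 0.264, 1.604, -0, 1.274, -0.037], TCP at [0.228, -0.635, 0.405] pointing down, gripper open.
Joint ranges: [-2.63, 2.63], [-0.94, 2.18], [0.31, 2.57], [-1.31, 4.45], [0, 2.66], [-2.55, 2.55]. Speed limits (rad/s): [2.57, 2.57, 3.14, 3.14, 3.14, 3.14].

INTERFACE

Orientations are given as a rotation vector (axis times angle).
In Python, from workcell import bot gives the robot as it stands.
- The arm moves only by the shell command python3 -m jog 'ROWS' [FORCE]. ROWS is JSON, a list that holds one entry, the list of rows, each a list of 7 numbers: the closure, from 0 (fully open) to 1 (shut), then the shift along the tool's x, y, z in cm, then the turn, a rotation vector about the tool's x, y, z in rad. A call has 1 to 12 rows; each row is the pose to reach, as a shift and turn from the pose commanded when the call began, along the tool's axes at that moment; what a row does not reach only later rows make up. A row lasts 1/8 s, in which the tool goes at most 62.5 mm and 10.7 degrees, less where a joint would pass 70% of its speed; a pose out of reach is approached as far as the arm can. A call with a gripper value outside its range is refused whole. The fingers move at their own pace and stop on an object; FORCE is the grip in N (left out, the last holds). Time passes only in rows, so rows that repeat a pose let the fingers close. It gives the time, the measured TCP pose, the force and the opening at its end, in the units of the state.
- bot.read_state(): the state, without advancing time (a new reading comes with each control period).
- bot.read_camera(name): name is "side" or "top" or "wrist"; returns the picture (384x512x3 uint8, red, green, blue); there is no depth.
- bot.camera_model(name): a dict with "intrinsics" (3x3 intrinsics, pixels), "rvec" (rotation vector, rad) and "tvec" (3), from world to camera coordinates, as OpenCV has them. Camera axes: x right, y down, z forward; pixel columns grow to the right and rows downward; lengths in m; the calibration is good to about 2 mm. The wrist camera is an equidistant fisheye: a pixel r from the principal point sees the ray r / f radians off the axis. A picture is of the moment at which its call begins: read the wrist's pose just before it. camera_model takes no time and is no camera call; for the wrist camera it gives the pose at the moment of the call.
- bot.finish_job(): hands the job in, once; it reports no verdict.
The state is a dict: "time": time; "q": joint angles; "joint_vel": joint speeds; "joint_torque": joint torques, N m; "tool_pos": TCP position; "tcp_rot": TCP orientation; "wrist_force": force on the tool from outside, world axes, zero at the start; "torque": the same for the moment, N m; "width": opening from 0.0 (shut) to 1.0 (fully open).
Only numpy, scipy, OpenCV 4.12 (cv2) and the standard library are available. Lean on these libraries where they do the work, as an engineer would, in place of code of your own. Each camera call takes 0.05 s, during which the arm holds its last target.

## Working session

There is one attempt and no reset: what is moved stays moved. The work goes in short steps, Python scripts to look and compute and a shell command to move; the robot and the scene stay as the last step left them, time stands still between calls to the robot, and variables do not carry over. Pictures are saved under pics/ and viewed, and the job is handed in when it is done.

```bash
mkdir -p pics; ls; python3 - <<'E'
from workcell import bot
import cv2
print(bot.read_state())
for n in ["top","side","wrist"]:
    m=bot.camera_model(n); print(n,m)
    cv2.imwrite(f"pics/{n}0.png",bot.read_camera(n)[:,:,::-1])
E
```

```text
pics
{'time': 0.0, 'q': array([-1.26390542e+00,  2.64763584e-01,  1.60539561e+00, -2.24135764e-06,
        1.27368040e+00, -3.69170967e-02]), 'joint_vel': array([-7.24830242e-04,  5.09297668e-04,  1.40483559e-03, -2.29073688e-04,
        1.59356848e-05,  1.57514178e-03]), 'joint_torque': array([-1.16191448e-03, -5.15106905e+01, -3.67314219e+01,  1.19619322e-04,
        1.28072887e-02,  1.21124683e-05]), 'tool_pos': array([ 0.22740781, -0.63517205,  0.40334288]), 'tcp_rot': array([-3.09309466e+00, -5.37016623e-01,  4.77984919e-04]), 'wrist_force': array([ 1.66367778,  0.00601219, -0.31672893]), 'torque': array([-0.02714683, -0.00821961,  0.01013258]), 'width': 0.9988019290424347}
top {'intrinsics': array([[346.78449798,   0.        , 256.9320291 ],
       [  0.        , 346.78449798, 186.93065518],
       [  0.        ,   0.        ,   1.        ]]), 'rvec': array([ 2.17567644, -2.18476179,  0.08073767]), 'tvec': array([-0.00198609,  0.53884262,  0.71251477])}
side {'intrinsics': array([[409.24151468,   0.        , 257.68698372],
       [  0.        , 409.24151468, 194.74500908],
       [  0.        ,   0.        ,   1.        ]]), 'rvec': array([ 2.03493485, -0.66522556,  0.3908276 ]), 'tvec': array([-0.41333199,  0.19350851,  0.69739443])}
wrist {'intrinsics': array([[297.31863964,   0.        , 258.93011967],
       [  0.        , 297.31863964, 191.8063427 ],
       [  0.        ,   0.        ,   1.        ]]), 'rvec': array([-2.36953577,  1.66646662,  0.24333301]), 'tvec': array([-0.67377678, -0.03858166,  0.377724  ])}
```

View pics/top0.png

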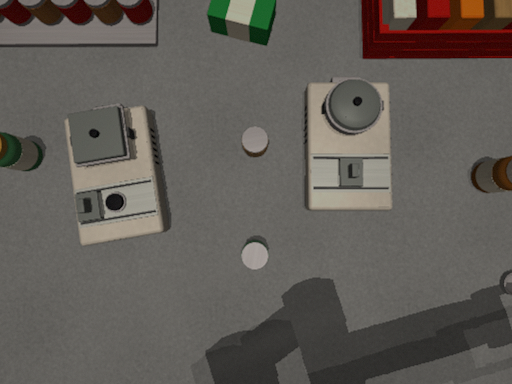

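View pics/side0.png

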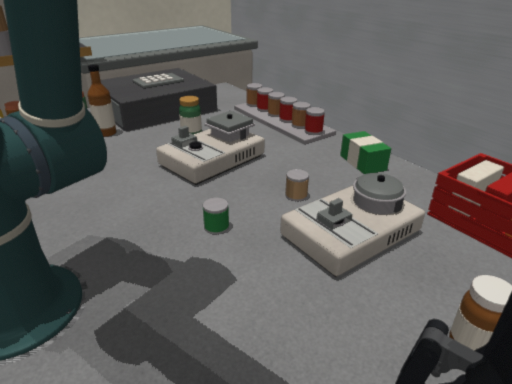

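View pics/wrist0.png

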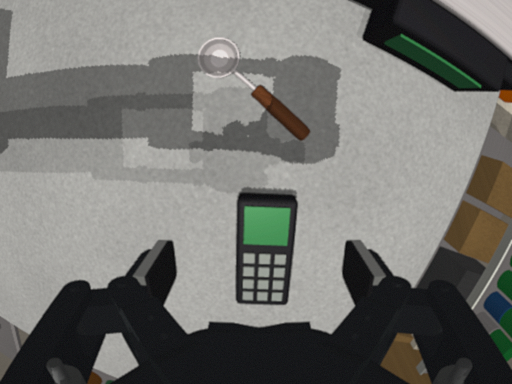

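The top view shows the mill on the right: drum at about (354,105), tab with fin at (351,171), and slide direction +y to the image left. The grinder is on the left, hopper at (95,133), with its tab open at (88,206). The side view agrees: mill fin at about (335,207). Next I measure both from enlarged crops.

```bash
cat > h.py <<'E'
import numpy as np,cv2
from workcell import bot
def cam(n):
    m=bot.camera_model(n);R=cv2.Rodrigues(m["rvec"])[0];return m["intrinsics"],R,m["tvec"]
def ray(c,u,v,fish=False):
    K,R,t=c;x=(u-K[0,2])/K[0,0];y=(v-K[1,2])/K[1,1]
    if fish:
        r=np.hypot(x,y);s=np.sin(r)/r if r>1e-9 else 1;d=np.array([x*s,y*s,np.cos(r)])
    else: d=np.array([x,y,1.])
    d=R.T@d;return -R.T@t,d/np.linalg.norm(d)
def plane(c,u,v,z,fish=False):
    o,d=ray(c,u,v,fish);return o+d*(z-o[2])/d[2]
def tri(r1,r2):
    A=np.array([r1[1],-r2[1]]).T;s=np.linalg.lstsq(A,r2[0]-r1[0],rcond=None)[0]
    p,q=r1[0]+s[0]*r1[1],r2[0]+s[1]*r2[1];return (p+q)/2,np.linalg.norm(p-q)
E
python3 - <<'E'
import cv2,numpy as np
from h import *
t=cv2.imread("pics/top0.png");s=cv2.imread("pics/side0.png")
cv2.imwrite("pics/topc.png",cv2.resize(t[140:220,300:400],None,fx=7,fy=7,interpolation=cv2.INTER_CUBIC))
cv2.imwrite("pics/sidec.png",cv2.resize(s[170:250,280:380],None,fx=7,fy=7,interpolation=cv2.INTER_CUBIC))
# housing mask
hsv=cv2.cvtColor(t,cv2.COLOR_BGR2HSV)
m=((hsv[...,2]>150)).astype(np.uint8); m[:, :300]=0;m[:,400:]=0;m[:75]=0;m[215:]=0
m=cv2.morphologyEx(m,cv2.MORPH_OPEN,np.ones((3,3)))
p=cv2.findNonZero(m);r=cv2.minAreaRect(p);print(r)
c=cam("top");b=cv2.boxPoints(r)
for u,v in b: print((u,v),plane(c,u,v,.06),plane(c,u,v,.05))
print("drum",plane(c,354,105,.115))
E
```

```text
((349.4999694824219, 145.99998474121094), (78.99998474121094, 123.99998474121094), 0.0)
(np.float32(309.99997), np.float32(207.99997)) [ 0.49325762 -0.1098604   0.06      ] [ 0.49341953 -0.11135173  0.05      ]
(np.float32(309.99997), np.float32(83.99999)) [ 0.74673338 -0.11388209  0.06      ] [ 0.75055785 -0.11543153  0.05      ]
(np.float32(388.99997), np.float32(84.0)) [ 0.74585873 -0.27542503  0.06      ] [ 0.74967057 -0.27930866  0.05      ]
(np.float32(388.99997), np.float32(207.99997)) [ 0.49261548 -0.26694931  0.06      ] [ 0.49276812 -0.27071047  0.05      ]
drum [ 0.68482772 -0.18717646  0.115     ]
```

View pics/topc.png

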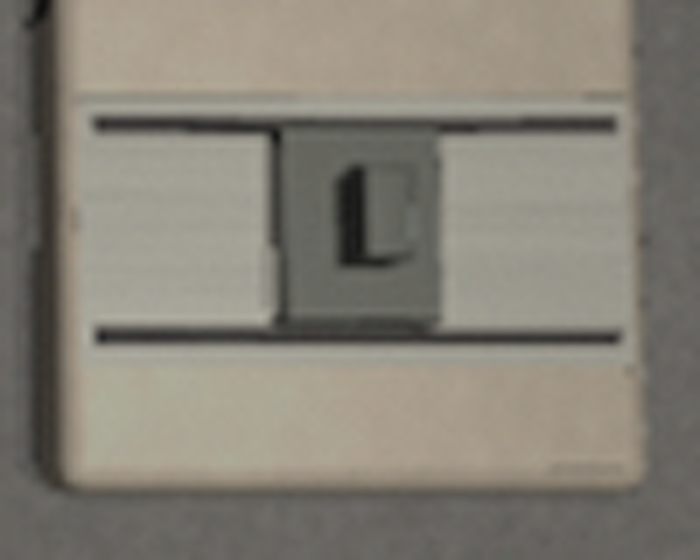

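View pics/sidec.png

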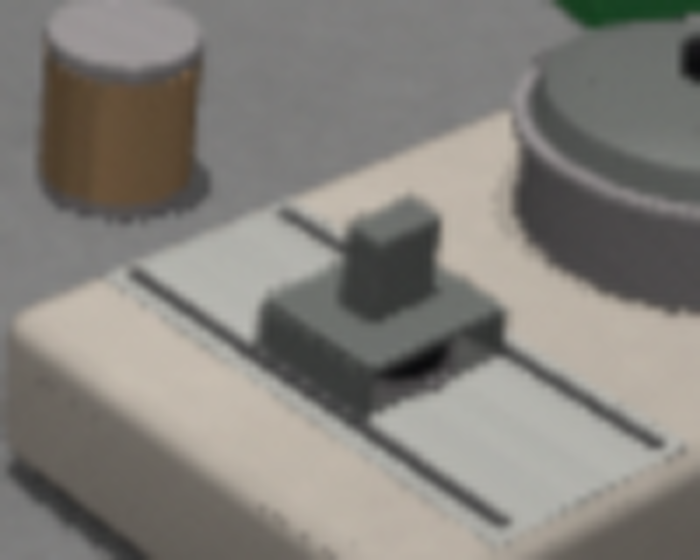

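```bash
python3 - <<'E'
from h import *
c=cam("top");s=cam("side")
T=lambda u,v:(300+(u+.5)/7-.5,140+(v+.5)/7-.5)
S=lambda u,v:(280+(u+.5)/7-.5,170+(v+.5)/7-.5)
print("fin tri",tri(ray(c,*T(388,211)),ray(s,*S(393,217))), "plane",plane(c,*T(388,211),.107),plane(s,*S(393,217),.107))
for a,b in(((95,124),(615,125)),((95,336),(620,338))):
    p,q=plane(c,*T(*a),.062),plane(c,*T(*b),.062);d=p-q;print("rail",p,q,(p+q)/2,np.degrees(np.arctan2(d[1],d[0])))
for a,b in (((285,210),(660,445)),((135,272),(508,523))):
    p,q=plane(s,*S(*a),.062),plane(s,*S(*b),.062);d=p-q;print("rail side",p,q,(p+q)/2,np.degrees(np.arctan2(d[1],d[0])))
for n,a in zip("LR",((283,225),(438,225))): print("plate",n,plane(c,*T(*a),.079))
print(bot.camera_model("wrist"))
E
```

```text
fin tri (array([ 0.5638599 , -0.18822982,  0.10750858]), np.float64(0.0006804607190346416)) plane [ 0.56366152 -0.18813665  0.107     ] [ 0.56486412 -0.18780159  0.107     ]
rail [ 0.59485821 -0.1174827   0.062     ] [ 0.59388042 -0.26643831  0.062     ] [ 0.59436931 -0.1919605   0.062     ] 89.62390085919897
rail [ 0.53387201 -0.11647234  0.062     ] [ 0.53265858 -0.26583238  0.062     ] [ 0.53326529 -0.19115236  0.062     ] 89.53453032608213
rail side [ 0.59685097 -0.11732709  0.062     ] [ 0.59519807 -0.26658723  0.062     ] [ 0.59602452 -0.19195716  0.062     ] 89.36553598858595
rail side [ 0.5352071  -0.11667313  0.062     ] [ 0.53484512 -0.26576313  0.062     ] [ 0.53502611 -0.19121813  0.062     ] 89.86089172798503
plate L [ 0.56340527 -0.1666672   0.079     ]
plate R [ 0.56321239 -0.20983562  0.079     ]
{'intrinsics': array([[297.31863964,   0.        , 258.93011967],
       [  0.        , 297.31863964, 191.8063427 ],
       [  0.        ,   0.        ,   1.        ]]), 'rvec': array([-2.36938989,  1.66643392,  0.24300588]), 'tvec': array([-0.67393318, -0.03858041,  0.37769898])}
```

```bash
cat >> h.py <<'E'
from scipy.spatial.transform import Rotation as Ro
def rel(p,rv=None):
    s=bot.read_state();R=Ro.from_rotvec(s["tcp_rot"])
    print("t",round(s["time"],2),"pos",s["tool_pos"].round(4),"rot",s["tcp_rot"].round(3),"F",s["wrist_force"].round(2),"w",round(s["width"],3))
    print("shift cm",(R.inv().apply(np.array(p)-s["tool_pos"])*100).round(2),"turn",(R.inv()*Ro.from_rotvec(rv if rv is not None else s["tcp_rot"])).as_rotvec().round(3))
E
python3 - <<'E'
from h import *
rel([.5645,-.228,.36],[np.pi,0,0])
rel([.5645,-.228,.36],[0,np.pi,0])
E
```

```text
t 0.15 pos [ 0.2274 -0.6352  0.4036] rot [-3.094 -0.537  0.   ] F [0.32 0.52 0.46] w 0.998
shift cm [ 45.46 -26.97   4.41] turn [-0.002  0.     0.344]
t 0.15 pos [ 0.2274 -0.6352  0.4036] rot [-3.094 -0.537  0.   ] F [0.32 0.52 0.46] w 0.998
shift cm [ 45.46 -26.97   4.41] turn [-0.    -0.003 -2.798]
```

```bash
python3 -m jog '[[[1,4,-2.4,0,0,0,0.03],[1,8.5,-5,0,0,0,0.07],[1,13,-7.7,0,0,0,0.11],[1,18,-10.7,0,0,0,0.15],[1,23,-13.6,0,0,0,0.19],[1,28,-16.6,0,0,0,0.23],[1,33,-19.6,0,0,0,0.27],[1,38,-22.5,1,0,0,0.30],[1,42,-24.9,2.5,0,0,0.344],[1,45.5,-27,4.4,0,0,0.344],[1,45.5,-27,4.4,0,0,0.344],[1,45.5,-27,4.4,0,0,0.344]]]' 40
python3 - <<'E'
from h import *
rel([.5645,-.228,.265],[np.pi,0,0])
for n in ["side","wrist","top"]: cv2.imwrite(f"pics/{n}1.png",bot.read_camera(n)[:,:,::-1])
E
```

```text
time: 1.65
tool_pos: [0.5647, -0.2281, 0.3605]
tcp_rot: [3.141, 0.001, -0.001]
wrist_force: [0.2, -0.5, -0.8]
width: -0.002
t 1.65 pos [ 0.5647 -0.2281  0.3605] rot [ 3.141e+00  1.000e-03 -1.000e-03] F [ 0.16 -0.49 -0.79] w -0.002
shift cm [-0.01 -0.01  9.55] turn [0.    0.001 0.   ]
```

View pics/side1.png

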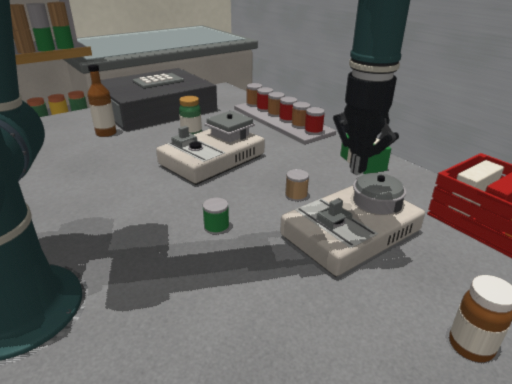

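View pics/wrist1.png

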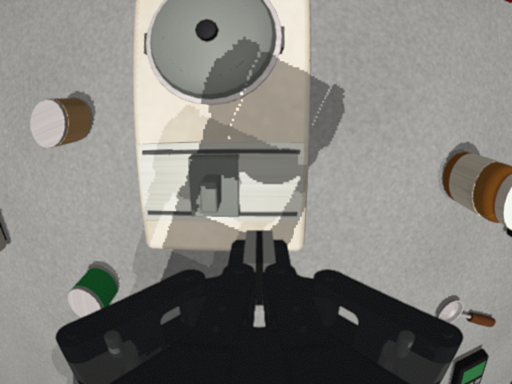

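```bash
python3 - <<'E'
from h import *
w=cam("wrist");s=cam("side");a=cv2.imread("pics/wrist1.png");b=cv2.imread("pics/side1.png")
K,R,t=w
def pj(c,p,fish):
    K,R,t=c;x=R@np.array(p)+t
    if fish:
        th=np.arctan2(np.hypot(x[0],x[1]),x[2]);k=th/np.hypot(x[0],x[1]);return K[0,2]+K[0,0]*x[0]*k,K[1,2]+K[1,1]*x[1]*k
    return K[0,2]+K[0,0]*x[0]/x[2],K[1,2]+K[1,1]*x[1]/x[2]
print("exp tip side",pj(s,[.5645,-.228,.1875],0),"wrist",pj(w,[.5645,-.228,.1875],1))
print("exp fin wrist",pj(w,[.564,-.188,.107],1))
cv2.imwrite("pics/w1c.png",cv2.resize(a[140:270,170:310],None,fx=5,fy=5,interpolation=cv2.INTER_CUBIC))
cv2.imwrite("pics/s1c.png",cv2.resize(b[90:220,310:420],None,fx=4.5,fy=4.5,interpolation=cv2.INTER_CUBIC))
E
```

```text
exp tip side (np.float64(356.80095657854287), np.float64(172.3245182025645)) wrist (np.float64(256.2544541952768), np.float64(243.4769739195014))
exp fin wrist (np.float64(206.75787606238134), np.float64(198.47973880586815))
```

View pics/w1c.png

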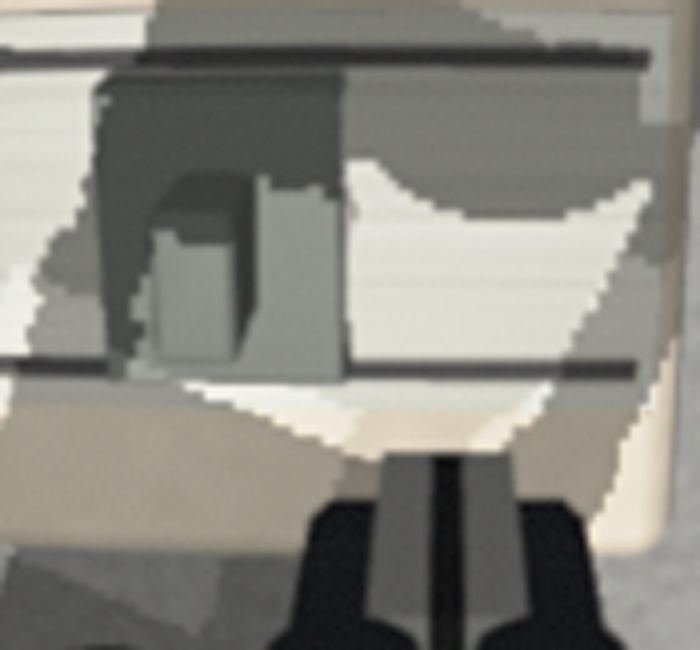

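View pics/s1c.png

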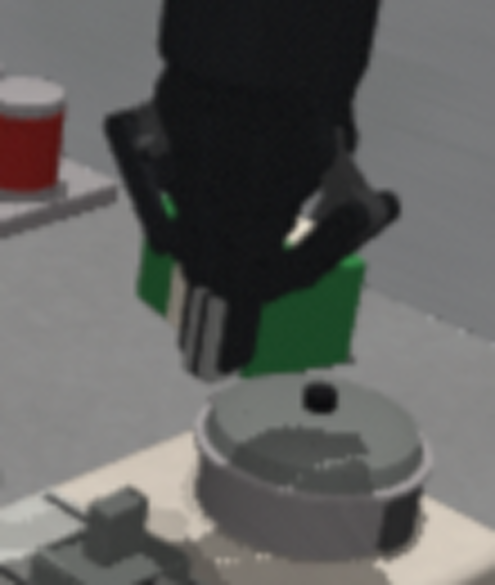

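The tip triangulation agrees with the text (expected 357,172, seen 358,173). The wrist view puts the fin at (209,197), within 2 mm of my estimate. I descend on the −y side of the fin.

```bash
python3 -m jog '[[[1,0,0,4,0,0,0],[1,0,0,7.5,0,0,0],[1,0,0,9.7,0,0,0],[1,0,0,9.7,0,0,0]]]'
python3 -m jog '[[[1,0,-1,0,0,0,0],[1,0,-2,0,0,0,0],[1,0,-3,0,0,0,0],[1,0,-3.8,0,0,0,0],[1,0,-4.5,0,0,0,0],[1,0,-5,0,0,0,0],[1,0,-5.5,0,0,0,0],[1,0,-5.8,0,0,0,0],[1,0,-5.8,0,0,0,0]]]'
python3 - <<'E'
from h import *
for n in ["side","top","wrist"]: cv2.imwrite(f"pics/{n}2.png",bot.read_camera(n)[:,:,::-1])
a=cv2.imread("pics/wrist2.png");b=cv2.imread("pics/side2.png")
cv2.imwrite("pics/c2.png",np.hstack([cv2.resize(a[90:270,150:330],(400,400)),cv2.resize(b[170:250,290:370],(400,400))]))
E
```

```text
time: 2.3
tool_pos: [0.5634, -0.2286, 0.262]
tcp_rot: [-3.14, 0.003, 0.006]
wrist_force: [-0.0, -0.1, 0.8]
width: 0.002
time: 3.42
tool_pos: [0.5647, -0.1696, 0.2634]
tcp_rot: [-3.141, 0.0, 0.001]
wrist_force: [1.4, -0.2, 0.3]
width: 0.003
```

View pics/c2.png

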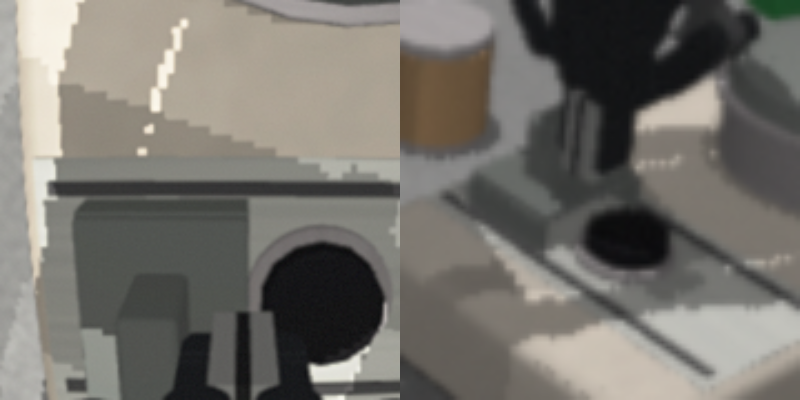

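The tab has moved aside and the black button is uncovered in both views. I push gently on until the end stop shows in the force reading.

```bash
python3 -m jog '[[[1,0,-0.3,0,0,0,0],[1,0,-0.5,0,0,0,0],[1,0,-0.5,0,0,0,0]]]'
python3 -m jog '[[[1,0,-0.3,0,0,0,0],[1,0,-0.3,0,0,0,0]]]'
```

```text
time: 3.95
tool_pos: [0.5646, -0.1647, 0.2633]
tcp_rot: [-3.141, 0.0, 0.002]
wrist_force: [-0.2, -2.0, -1.1]
width: -0.003
time: 4.2
tool_pos: [0.5649, -0.1617, 0.2637]
tcp_rot: [-3.141, 0.0, 0.0]
wrist_force: [-0.2, -0.3, -1.1]
width: -0.001
```

```bash
python3 -m jog '[[[1,0,-0.2,0,0,0,0],[1,0,-0.2,0,0,0,0]]]'
python3 -m jog '[[[1,0,0.6,0,0,0,0],[1,0,1,-2,0,0,0],[1,0,3.2,-6,0,0,0],[1,0,3.2,-6,0,0,0]]]'
python3 - <<'E'
from h import *
s=bot.read_state();print(s["tool_pos"])
w=cam("wrist")
for n in ["side","top","wrist"]: cv2.imwrite(f"pics/{n}3.png",bot.read_camera(n)[:,:,::-1])
np.savez("w3.npz",K=w[0],R=w[1],t=w[2])
a=cv2.imread("pics/wrist3.png");b=cv2.imread("pics/side3.png")
cv2.imwrite("pics/a3.png",cv2.resize(a[110:250,150:310],None,fx=4,fy=4,interpolation=cv2.INTER_CUBIC))
cv2.imwrite("pics/b3.png",cv2.resize(b[170:250,280:380],None,fx=7,fy=7,interpolation=cv2.INTER_CUBIC))
E
```

```text
time: 4.45
tool_pos: [0.5649, -0.1608, 0.2638]
tcp_rot: [3.139, 0.001, 0.0]
wrist_force: [-1.4, -6.6, -1.2]
width: -0.002
time: 4.95
tool_pos: [0.567, -0.1936, 0.3299]
tcp_rot: [3.138, -0.002, 0.016]
wrist_force: [0.6, 0.1, 0.1]
width: 0.001
[ 0.56704655 -0.19363574  0.32994336]
```

View pics/a3.png

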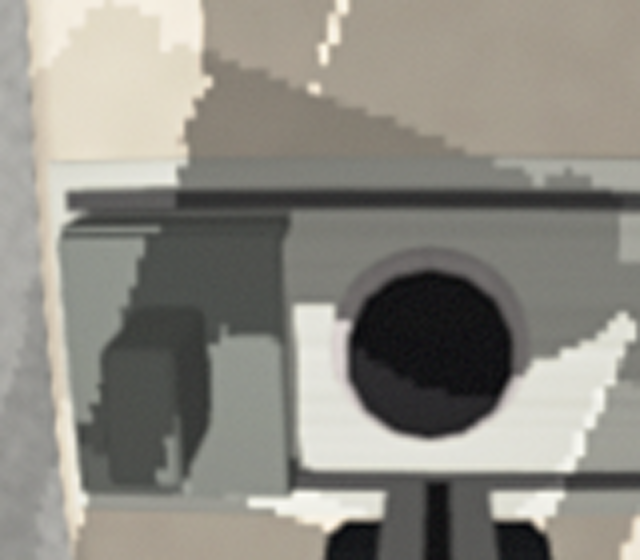

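View pics/b3.png

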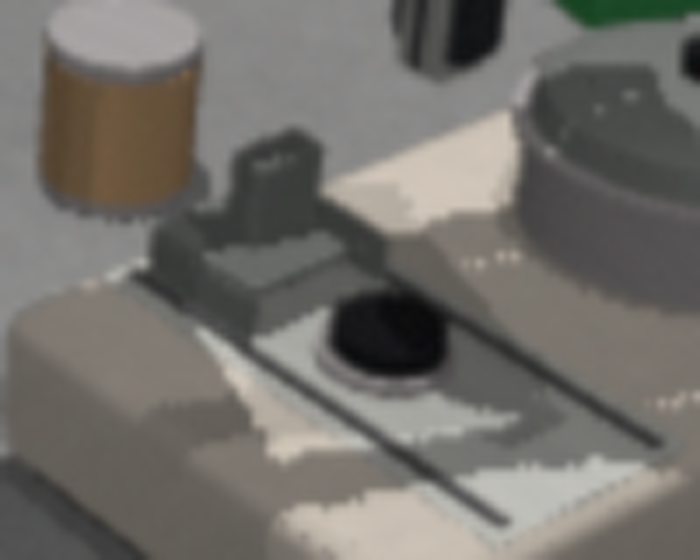

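The stop showed as 6.6 N, and the tab now stands fully aside. Wrist crop: button centre (431,353), fin clear of it. Side crop: button top centre at about (388,328). I triangulate these two.

```bash
python3 - <<'E'
from h import *
z=np.load("w3.npz");w=(z["K"],z["R"],z["t"]);s=cam("side")
a=(150+431.5/4-.5,110+353.5/4-.5);b=(280+388.5/7-.5,170+328.5/7-.5)
print(tri(ray(w,*a,True),ray(s,*b)),plane(w,*a,.073,True),plane(s,*b,.073))
f=(150+145/4,110+415/4);g=(280+276/7,170+155/7);print("fin",tri(ray(w,*f,True),ray(s,*g)))
rel([.5645,-.195,.251],[np.pi,0,0])
E
```

```text
(array([ 0.56667001, -0.19211991,  0.07025848]), np.float64(0.0036674063610295307)) [ 0.56860838 -0.19362935  0.073     ] [ 0.56285249 -0.1929863   0.073     ]
fin (array([ 0.56575874, -0.14223672,  0.10344477]), np.float64(0.0011319344433608116))
t 5.1 pos [ 0.5648 -0.1918  0.3243] rot [-3.141e+00  1.000e-03 -1.000e-03] F [-0.2   0.17 -0.14] w 0.002
shift cm [-0.04  0.33  7.33] turn [-0.    -0.001 -0.001]
```

```bash
python3 -m jog '[[[1,0.1,0.3,4,0,0,0],[1,0.1,0.3,6.8,0,0,0],[1,0.1,0.3,7.4,0,0,0],[1,0.1,0.3,7.4,0,0,0]]]'
python3 -m jog '[[[1,0,0,0.5,0,0,0],[1,0,0,0.9,0,0,0],[1,0,0,1.15,0,0,0],[1,0,0,1.15,0,0,0],[1,0,0,1.15,0,0,0]]]'
```

```text
time: 5.6
tool_pos: [0.5657, -0.1945, 0.2491]
tcp_rot: [-3.141, -0.0, 0.002]
wrist_force: [0.7, -0.3, -0.2]
width: -0.001
time: 6.22
tool_pos: [0.5668, -0.1952, 0.2392]
tcp_rot: [3.141, -0.0, 0.004]
wrist_force: [3.0, -0.3, 3.5]
width: 0.003
```

```bash
python3 -m jog '[[[1,0,0,0.2,0,0,0],[1,0,0,0.3,0,0,0],[1,0,0,0.3,0,0,0]]]'
python3 - <<'E'
from h import *
b=bot.read_camera("side")[:,:,::-1]
cv2.imwrite("pics/b4.png",cv2.resize(b[150:250,280:380],None,fx=6,fy=6,interpolation=cv2.INTER_CUBIC))
print(bot.read_state()["wrist_force"],bot.read_state()["tool_pos"])
E
```

```text
time: 6.6
tool_pos: [0.5669, -0.1953, 0.2382]
tcp_rot: [3.141, -0.0, 0.005]
wrist_force: [-1.3, 1.9, 17.3]
width: 0.001
[-1.27925958  1.67524067 16.77993613] [ 0.56693797 -0.19527511  0.23822108]
```

View pics/b4.png

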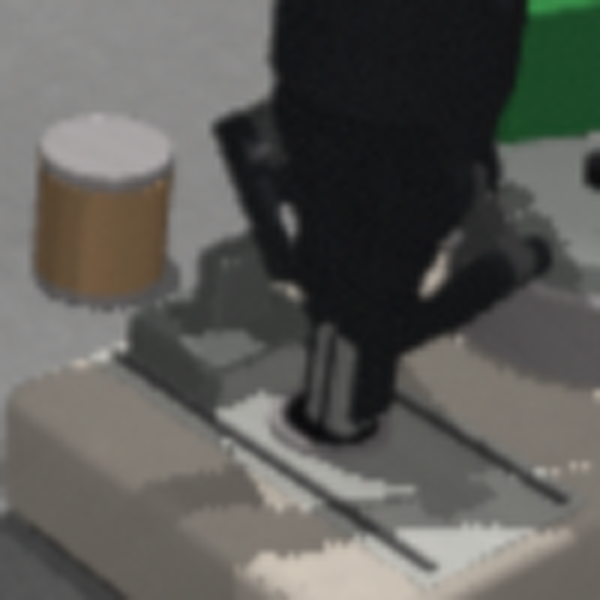

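The fingers are on the button at about (335,425) in the crop, with it bottomed out (17 N, well past the 4.5 N spring). The fin stands clear of the gripper. Now I lift off.

```bash
python3 -m jog '[[[1,0,0,-1,0,0,0],[1,0,0,-3,0,0,0],[1,0,0,-7,0,0,0],[1,0,0,-12,0,0,0],[1,0,0,-14,0,0,0],[1,0,0,-14,0,0,0],[1,0,0,-14,0,0,0]]]'
python3 - <<'E'
from h import *
b=bot.read_camera("side")[:,:,::-1];w=bot.read_camera("wrist")[:,:,::-1]
cv2.imwrite("pics/c5.png",np.hstack([cv2.resize(b[150:250,280:380],(400,400)),cv2.resize(w[120:240,160:280],(400,400))]))
s=bot.read_state();print(s["time"],s["wrist_force"],s["joint_vel"].round(3))
E
```

```text
time: 7.52
tool_pos: [0.565, -0.1946, 0.3728]
tcp_rot: [-3.14, 0.0, 0.006]
wrist_force: [-0.3, 0.7, -0.2]
width: 0.002
7.625 [ 0.99450795 -0.60977515 -0.56867228] [ 0.001 -0.001 -0.006 -0.001 -0.    -0.002]
```

View pics/c5.png

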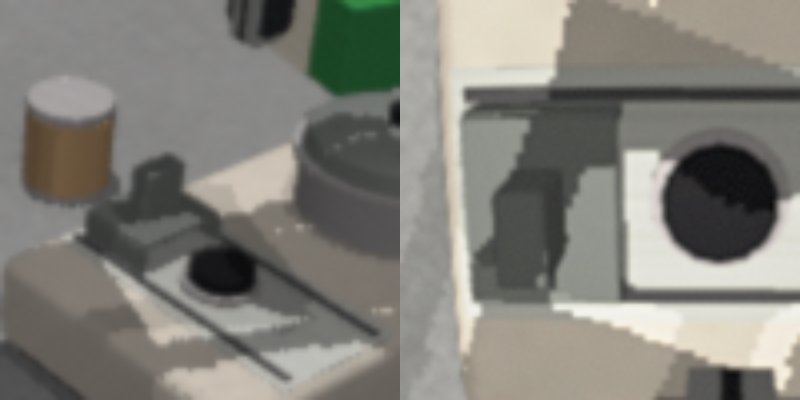

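The button is up again (side crop (222,270)), the tab is fully aside at (150,220), and the gripper is clear of everything.

```bash
python3 -c "
from workcell import bot
bot.finish_job()"
```

```text
the job is handed in; nothing more can be done
```

The mill's tab is open, its button was pressed right down and let up again, and the job was handed in at about 7.6 s. No verdict is reported.

- **Tab:** I pushed the fin along +y with the shut fingers until the end stop showed as a 6.6 N reaction. Afterwards the fin measured about y = −0.142, against −0.1915 for the mill's origin, so the tab is about 50 mm open.
- **Button:** I pressed it until it bottomed out, at 17 N with the tips about 65 mm above the counter. I then lifted the gripper about 13 cm clear.
- **Last checks:** The final side and wrist pictures show the button up, the tab still aside and the gripper touching nothing, with wrist force readings of about 1 N or less per axis. The arm stayed at the mill throughout and never went near the grinder.
- **Disagreement:** The two-view fix on the button missed by 3.7 mm between rays and gave a height of 70 mm against the stated 73 mm. The fin after opening measured 103 mm against the stated 107 mm. Neither affected the work.

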